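# Fetch the carton from behind the front stock and restore the row

### The arm

A 6-joint arm with a two-finger parallel gripper is mounted at the origin on a cart in front of the work surface, level with it; the furniture and walls round the work are solid. World frame = base frame: x ahead of the robot, y to its left, z up, the work surface at z = 0. Lengths are in mm, angles in rad, forces in N, time in s.
With the tool pointing down it reaches from about 350 to 875 mm from the base axis. Payload 15.5 kg.
Tool frame: the origin (TCP) lies midway between the tips of the shut fingers; the grasp point (between the pads) lies 19 mm behind it; z points along the fingers, y is the line along which they close (so a half turn about z gives the same grasp; the last joint's range is limited). The gripper opens to 85 mm and grips with 20 to 120 N. Pads are 22 mm wide; open, the fingers measure 114 mm over their backs; the gripper's body (76 mm by 85 mm) begins 54 mm behind the grasp point. The pads swing forward as they close: fully open they stand 13 mm farther back than shut.
Start: joints at [-1.397, 0.494, 1.345, -0, 1.302, -0.096], TCP at [166.588, -602.391, 231.277] pointing down, gripper open.
Joint ranges: [-2.91, 2.91], [-0.82, 2.16], [0.22, 2.67], [-1.22, 4.37], [0.12, 2.79], [-3.08, 3.08]. Speed limits (rad/s): [1.89, 1.89, 2.57, 3.01, 3.01, 3.01].

### API

Orientations are given as [roll, pitch, yaw] about the fixed x, y, z axes, in that order (R = Rz(yaw) Ry(pitch) Rx(roll)).
In Python, from station import arm, viewer, boxes_of, cut_out, spot_point gives the robot as it stands.
- The arm moves only by the shell command python3 -m handwheel 'ROWS'. ROWS is JSON, a list of rows, each an object of numbers: "grip": the finger opening in cm, from 0 to 8.54; "x", "y", "z": the shift along the world's x, y, z in cm; "spin": the turn about the world's z in rad. A call has 1 to 20 rows; each row shifts and turns the commanded pose from where the row before left it; what a row does not reach is not made up. A row lasts 1/10 s, in which the tool goes at most 50 mm and 8.59 degrees, less where a joint would pass 70% of its speed; a pose out of reach is approached as far as the arm can. A call is refused whole if a number of a shift passes 5 or a number of a turn 0.15, either way. A call with a gripper value outside its range is refused whole. The fingers move at their own pace and stop on an object; the grip force is fixed at half the most. Time passes only in rows, so rows that do not move let the fingers close. It gives the time, the measured TCP pose, the force, the opening and the grip force at its end, in the units of the state.
- arm.sense(): the state, without advancing time (a new reading comes with each control period).
- viewer.camera(name): name is "side" or "top" or "wrist"; returns (picture, depth): 480x640x3 uint8, red, green, blue; 480x640 float32, mm along the optical axis (not along the pixel's ray), 0 where there is no reading.
- viewer.camera_model(name): a dict with "camera_matrix" (3x3 intrinsics, pixels), "T" (4x4, takes a point from camera to world coordinates); the wrist camera has in their place "tool_from_camera" (4x4, takes a point from camera to tool coordinates, whose origin is the TCP and whose axes are the flange's). Camera axes: x right, y up, looking along -z (the intrinsics and any distortion apply to the point x, -y, -z); pixel columns grow to the right and rows downward; lengths in mm; the calibration is good to about 2 mm. A picture is of the moment at which its call begins: read the wrist's pose just before it. camera_model takes no time and is no camera call.
- arm.finish_job(): hands the job in; it is judged then, once.
Trained networks look in the newest picture that a camera, given by its name, has taken for a name from the list of things; names that differ only in an ending like _2 or _b are one class to them, and where a whole thing is asked for, a point or a joint stands for the part that bears it (a point fixed in the world has none). Each returns a list of dicts, best first, with "p" (0 to 1); they miss things now and then, are a little off and sometimes report something else, mostly with a low value. They report only what shows in the picture. A call takes as long as a camera call. They do not tell look-alikes from the thing itself.
- boxes_of(query, camera): "rect" ([centre column, centre row, width, height] in pixels, round what is visible of it).
- cut_out(query, camera): "region" (480x640 bool, what is visible of it) and "rect" ([centre column, centre row, width, height] in pixels, round what is visible of it).
- spot_point(query, camera): "point" ([row, column] in pixels: a listed point, or the origin of a listed thing).
The state is a dict: "time": time; "joints": joint angles; "dq": joint speeds; "effort": joint torques, N m; "tool_pos": TCP position; "orientation": TCP orientation; "contact_force": force on the tool from outside, world axes, zero at the start; "moment": the same for the moment, N m; "finger_gap": opening from 0.0 (shut) to 1.0 (fully open); "gripper_force": force on a finger pad.
Only numpy, scipy, OpenCV 4.12 (cv2) and the standard library are available. Lean on these libraries where they do the work, as an engineer would, in place of code of your own. Each camera call takes 0.05 s, during which the arm holds its last target. There are 200 camera calls.

### The job

The long black carton at the back of the grey stock tray has to be shipped. Stand all three things in front of it (pink carton, red-capped roll-on bottle, brown dropper bottle) upright on the blue mat so that all three wait there together, then lay the black carton flat on the middle of the brown shipping board, lengthwise along it, and only after that put the three back in the tray, each upright exactly where it stood before and the pink carton the same way round. Leave the yellow tape measure and the red pouch alone.

Things in the scene. Friction and masses are not known exactly. Their poses are not given: they have to be found in the camera images.
- black_carton: long flat black product carton, lying, 46 (x) x 160 (y) x 24 (z) mm, 60 g; origin at the centre of its underside; long side along its y. It lies behind the row of three, its near edge about 10 to 20 mm behind them, parallel to the tray's y; about 37 mm are free between it and the tray's rear lip. Grasp across its 46 mm.
- pink_carton: pale pink product carton, 51 (x) x 85 (y) x 60 (z) mm, 120 g; origin at the centre of its underside; long side along its y, about parallel to the tray's y at the start. Stands in one of the three front bays. Grasp across its 51 mm, well above the 24 mm high black carton.
- rollon_bottle: upright roll-on bottle, black body and red cap, 36 (x) x 42 (y) x 106 (z) mm; origin at the centre of its underside, z up. Stands in one of the three front bays; grasp across its x at about half height.
- dropper_bottle: upright brown glass dropper bottle with a black rubber top, round body 33 mm across and 70 mm high, 102 mm high in all, 70 g; origin at the centre of its underside, z up. Stands in one of the three front bays; grasp the body.
- stock_tray: fixed shallow grey tray, 170 (x) x 290 (y) mm, floor 4 mm thick, lip 14 mm high and 5 mm thick; origin at the centre of its underside, x to its rear. Flat yellow outlines: three front bays centred at x = -45, y = -88, 0, +88 mm, one thing in each (which one where changes, a few mm off centre), and a long rear bay at x = +17, y = 0 mm for the black carton.
- waiting_mat: fixed flat blue mat, the waiting area, 130 (x) x 240 (y) x 3 (z) mm; origin at the centre of its underside, its top 3 mm above. Room for the three things in a row along its y. It and the shipping board may be swapped.
- shipping_board: fixed flat brown cardboard shipping board, 100 (x) x 180 (y) x 3 (z) mm; origin at the centre of its underside, its top 3 mm above; long side along its y (which points roughly along the world's x).
- tape_measure_y: yellow and black tape measure, 36 x 71 x 62 mm, a bystander standing some way behind the tray; origin at the centre of its underside
- pouch: red padded pouch, 130 x 100 x 37 mm, a bystander lying behind the tape dispenser; origin at the centre of its underside
Mind the look-alikes: they are no part of the job. Leave any orange look-alike of the dropper_bottle alone.

How it is judged:
By the outcome, as a careful person would: the job done as asked, in the order asked, and still so for the second after the job is handed in, with the robot touching nothing.
It also fails if it takes over 131 s, if anything falls off the work surface, if the arm or the gripper's body presses on something with over 40 N, if the wrist force passes 120 N, or if a joint passes its speed limit or range.

## Working session

There is one attempt and no reset: what is moved stays moved. The work goes in short steps, Python scripts to look and compute and a shell command to move; the robot and the scene stay as the last step left them, time stands still between calls to the robot, and variables do not carry over. Pictures are saved under pics/ and viewed, at most 14 in all, crops included, and the job is handed in when it is done.

```bash
mkdir -p pics; ls; cat > h.py <<'E'
import numpy as np, cv2
from station import arm, viewer, boxes_of, cut_out, spot_point
def grab(n): return viewer.camera(n)
def world(n,depth,T=None):
    m=viewer.camera_model(n);K=np.array(m["camera_matrix"]);T=np.array(m["T"]) if T is None else T
    v,u=np.mgrid[0:480,0:640];z=depth
    P=np.stack([(u-K[0,2])/K[0,0]*z,-(v-K[1,2])/K[1,1]*z,-z,np.ones_like(z)],-1)
    return (P@T.T)[...,:3]
def save(n,im): cv2.imwrite("pics/"+n+".png",im[...,::-1])
E
python3 - <<'E'
from h import *
for n in("top","side"):
    im,d=grab(n);save(n+"1",im);np.savez(n+"1.npz",im=im,d=d)
    print(n,viewer.camera_model(n))
    W=world(n,d)
    for q in ["black_carton","pink_carton","rollon_bottle","dropper_bottle","stock_tray","waiting_mat","shipping_board","tape_measure_y","pouch"]:
        for r in cut_out(q,n)[:3]:
            m=r["region"]&(d>0);p=W[m]
            print(q,round(r["p"],2),np.round(r["rect"]),np.round(np.median(p,0)),np.round(np.percentile(p,[2,98],axis=0)).tolist() if len(p) else 0)
print(arm.sense())
E
```

```text
pics
top {'camera_matrix': array([[602.19429008,   0.        , 325.75042596],
       [  0.        , 602.19429008, 242.70245988],
       [  0.        ,   0.        ,   1.        ]]), 'T': array([[-2.38346719e-02,  9.84761430e-01, -1.72269656e-01,
         3.50843123e+02],
       [-9.99531564e-01, -2.01647068e-02,  2.30225187e-02,
        -1.35147245e+00],
       [ 1.91979213e-02,  1.72737693e-01,  9.84780752e-01,
         1.26761081e+03],
       [ 0.00000000e+00,  0.00000000e+00,  0.00000000e+00,
         1.00000000e+00]])}
black_carton 0.77 [199. 249.  78.  26.] [563. 227.  29.] [[539.0, 153.0, 14.0], [587.0, 307.0, 34.0]]
pink_carton 0.94 [193. 274.  50.  31.] [501. 234.  65.] [[475.0, 194.0, 16.0], [528.0, 279.0, 70.0]]
rollon_bottle 0.74 [151. 270.  34.  22.] [510. 314. 102.] [[497.0, 302.0, 8.0], [529.0, 337.0, 113.0]]
dropper_bottle 0.73 [240. 279.  18.  18.] [489. 144.  68.] [[477.0, 132.0, 29.0], [507.0, 160.0, 104.0]]
dropper_bottle 0.7 [242. 327.  19.  16.] [400. 138.  65.] [[386.0, 126.0, 17.0], [415.0, 156.0, 102.0]]
dropper_bottle 0.52 [197. 328.  18.  14.] [396. 226.  63
[... 2879 characters left out ...]
, 35.0, 40.0]]
{'time': 1.0, 'joints': array([-1.39647413e+00,  4.93609812e-01,  1.34547860e+00, -2.31684226e-05,
        1.30246424e+00, -9.54940253e-02]), 'dq': array([ 0.00073365,  0.00071678, -0.00240981, -0.00093481, -0.00022297,
        0.00112143]), 'effort': array([-9.37238874e-04, -8.82047510e+01, -3.84271967e+01, -2.97955130e-04,
        8.15813255e-04, -4.36551966e-05]), 'tool_pos': array([ 166.60004749, -602.41126217,  231.27812392]), 'orientation': array([3.14155497e+00, 2.60515549e-05, 2.69822368e-01]), 'contact_force': array([-1.05427832, -0.15905207,  0.19485528]), 'moment': array([-0.02572671,  0.00606636, -0.02136739]), 'gripper_force': 0.0, 'finger_gap': 0.999502501857787}
```

```bash
python3 - <<'E'
from h import *
a=np.load("top1.npz")["im"][130:380,90:540];b=np.load("side1.npz")["im"][170:370,160:440]
save("c1",cv2.resize(a,None,fx=1.77,fy=1.77));save("c2",cv2.resize(b,None,fx=2.8,fy=2.8))
E
```

```text
(no output)
```

View pics/c1.png

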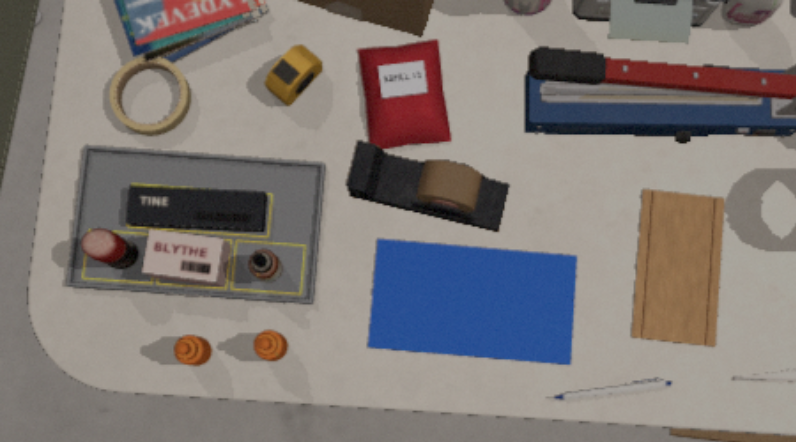

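View pics/c2.png

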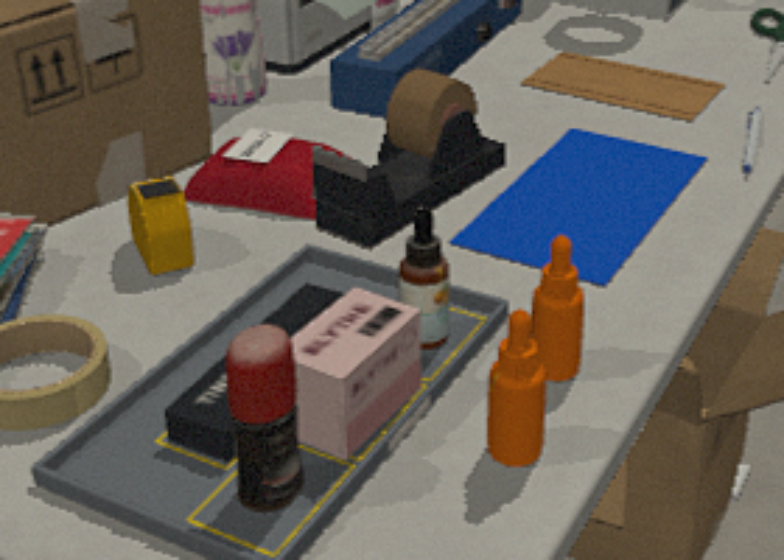

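The side view shows one brown dropper bottle in the tray (top-view pixel 240,279). The orange look-alikes stand outside the tray at (242,327) and (197,328). The one in the tray is ours, since it is brown and in a bay. Next I measure poses.

```bash
cat >> h.py <<'E'
def rect(P):
    (c,s,a)=cv2.minAreaRect(P[:,:2].astype(np.float32));s=list(s)
    # angle of long side in deg, in (-90,90]
    if s[0]<s[1]: a+=90
    a=(a+90)%180-90
    return np.round(c,1),np.round(max(s),1),np.round(min(s),1),round(a,2)
def trim(P,lo,hi,box):
    P=P.reshape(-1,3);m=(P[:,2]>lo)&(P[:,2]<hi)&(P[:,0]>box[0])&(P[:,0]<box[1])&(P[:,1]>box[2])&(P[:,1]<box[3])
    P=P[m];return P
def hull(mask,W,k=3):
    m=cv2.morphologyEx(mask.astype(np.uint8),cv2.MORPH_OPEN,np.ones((k,k),np.uint8))
    n,l,s,_=cv2.connectedComponentsWithStats(m);i=1+s[1:,4].argmax();return W[l==i]
E
python3 - <<'E'
from h import *
for n in("top","side"):
    z=np.load(n+"1.npz");im=z["im"].astype(int);d=z["d"];W=world(n,d)
    R,G,B=im[...,0],im[...,1],im[...,2];X,Y,Z=W[...,0],W[...,1],W[...,2]
    inb=lambda b:(X>b[0])&(X<b[1])&(Y>b[2])&(Y<b[3])
    P=hull((B>R+60)&inb((340,560,-260,80))&(Z<12),W);print(n,"mat",rect(P),np.median(P[:,2]))
    P=hull((R>B+45)&inb((350,620,-430,-250))&(Z<12),W);print("board",rect(P),np.median(P[:,2]))
    P=hull((Z>58)&(Z<72)&inb((460,545,180,295)),W);print("pink",rect(P),np.median(P[:,2]))
    P=hull((Z>23)&(Z<36)&inb((532,600,130,320)),W,2);print("black",rect(P),np.median(P[:,2]))
    P=hull((Z>104)&inb((480,545,290,360)),W,1);print("roll",rect(P),np.median(P[:,2]))
    P=hull((Z>90)&inb((470,520,110,170)),W,1);print("drop",rect(P),np.median(P,0))
    P=W[(Z>11)&(Z<20)&inb((440,660,70,400))&(abs(R-B)<30)];print("lip",rect(P),len(P))
    P=W[(Z>1)&(Z<7)&inb((440,660,70,400))&(R>B+45)&(G>B+40)];print("yellow",rect(P),len(P))
E
```

```text
top mat (array([449. , -93.2]), np.float64(239.2), np.float64(128.9), 83.74) 3.930423913892241
board (array([ 484.9, -340.8]), np.float64(179.3), np.float64(100.7), -8.0) 4.016787454301266
pink (array([503.8, 238.2]), np.float64(86.0), np.float64(51.0), 80.8) 65.09580027305276
black (array([501.8, 131.7]), np.float64(386.4), np.float64(112.4), 57.62) 28.939287689864955
roll (array([514.2, 321.8]), np.float64(33.4), np.float64(32.9), -45.73) 108.79791813576753
drop (array([492.8, 147.5]), np.float64(11.6), np.float64(11.3), 2.18) [492.41350414 147.39312289 101.91691422]
lip (array([547.9, 232.4]), np.float64(290.6), np.float64(170.6), 84.57) 1110
yellow (array([532.9, 233.6]), np.float64(261.2), np.float64(119.7), 84.56) 330
side mat (array([451. , -93.4]), np.float64(243.6), np.float64(133.8), 83.6) 4.743637774395722
board (array([ 487.2, -339.4]), np.float64(181.9), np.float64(109.1), -6.98) 4.9853482125162145
pink (array([503.9, 239.4]), np.float64(86.5), np.float64(53.0), 81.76) 65.89707022404252
black (array([412.9, 527.8]), np.float64(647.4), np.float64(36.9), -54.7) 29.857822577100535
roll (array([513.6, 323.7]), np.float64(36.0), np.float64(30.7), 60.2) 109.38016117567531
drop (array([491.9, 151.1]), np.float64(10.9), np.float64(9.9), 22.68) [491.47344867 151.75343453  99.73770936]
lip (array([548.5, 231.6]), np.float64(292.9), np.float64(172.2), 84.56) 1718
yellow (array([533.4, 232.9]), np.float64(262.5), np.float64(119.1), 84.36) 282
```

```bash
python3 -m handwheel '[{"x":4,"y":2.8},{"x":4,"y":2.8},{"x":4,"y":2.8},{"x":4,"y":2.8,"spin":0.1},{"x":4,"y":2.8,"spin":0.1},{"x":4,"y":2.8,"spin":0.1},{"x":4,"y":2.8,"spin":0.1},{"x":4,"y":2.8,"spin":0.1},{"y":4.8,"spin":0.1},{"y":4.8,"spin":0.1},{"y":4.8,"spin":0.1},{"y":4.8,"spin":0.1},{"y":4.8,"spin":0.1},{"y":4.8,"spin":0.1},{"y":4.8},{"y":4.8},{"y":4.8},{"y":4.8},{"y":4.6},{"y":3}]'
python3 - <<'E'
from h import *
s=arm.sense();im,d=grab("wrist");save("w1",im);np.savez("w1.npz",im=im,d=d,p=s["tool_pos"],o=s["orientation"])
print(s["tool_pos"],s["orientation"],s["time"],viewer.camera_model("wrist"))
E
```

```text
[ 166.60004749 -602.41126217  231.27812392] [3.14155497e+00 2.60515549e-05 2.69822368e-01] 1.0 {'camera_matrix': array([[382.93601051,   0.        , 320.39391357],
       [  0.        , 382.93601051, 237.52989622],
       [  0.        ,   0.        ,   1.        ]]), 'tool_from_camera': array([[-4.45179093e-04,  9.54831153e-01,  2.97148568e-01,
         7.56249596e+01],
       [ 9.99999897e-01,  4.50082142e-04,  5.19154337e-05,
         3.50418033e-01],
       [-8.41707905e-05,  2.97148560e-01, -9.54831255e-01,
        -1.42802821e+02],
       [ 0.00000000e+00,  0.00000000e+00,  0.00000000e+00,
         1.00000000e+00]])}$[0]: bad value
```

View pics/w1.png

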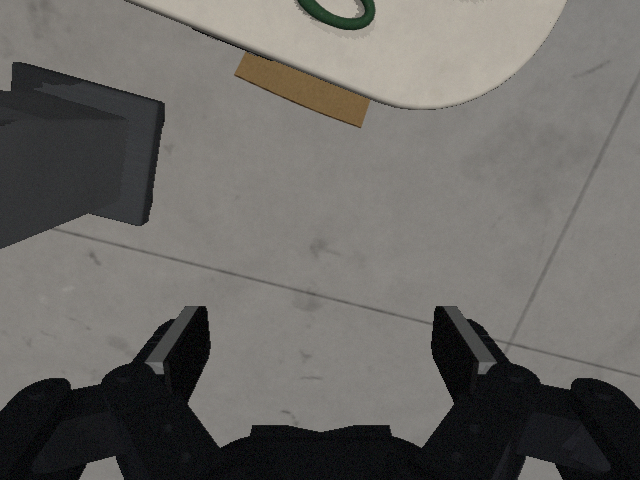

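The move was refused, so the arm has not moved and the wrist view shows only the floor beside the table. All keys are probably required; I'll write the rows in full.

```bash
python3 -m handwheel '[{"grip":8.5,"x":4,"y":2.8,"z":0,"spin":0},{"grip":8.5,"x":4,"y":2.8,"z":0,"spin":0},{"grip":8.5,"x":4,"y":2.8,"z":0,"spin":0},{"grip":8.5,"x":4,"y":2.8,"z":0,"spin":0.1},{"grip":8.5,"x":4,"y":2.8,"z":0,"spin":0.1},{"grip":8.5,"x":4,"y":2.8,"z":0,"spin":0.1},{"grip":8.5,"x":4,"y":2.8,"z":0,"spin":0.1},{"grip":8.5,"x":4,"y":2.8,"z":0,"spin":0.1},{"grip":8.5,"x":0,"y":4.8,"z":0,"spin":0.1},{"grip":8.5,"x":0,"y":4.8,"z":0,"spin":0.1},{"grip":8.5,"x":0,"y":4.8,"z":0,"spin":0.1},{"grip":8.5,"x":0,"y":4.8,"z":0,"spin":0.1},{"grip":8.5,"x":0,"y":4.8,"z":0,"spin":0.1},{"grip":8.5,"x":0,"y":4.8,"z":0,"spin":0.1},{"grip":8.5,"x":0,"y":4.8,"z":0,"spin":0.1},{"grip":8.5,"x":0,"y":4.8,"z":0,"spin":0},{"grip":8.5,"x":0,"y":4.8,"z":0,"spin":0},{"grip":8.5,"x":0,"y":4.8,"z":0,"spin":0},{"grip":8.5,"x":0,"y":4.8,"z":0,"spin":0},{"grip":8.5,"x":0,"y":3,"z":0,"spin":0}]'
```

```text
time: 3.05
tool_pos: [486.2, 182.6, 231.4]
orientation: [3.141, -0.001, 1.471]
contact_force: [1.1, -0.6, -0.1]
finger_gap: 0.994
gripper_force: 0.0
```

```bash
cat >> h.py <<'E'
from scipy.spatial.transform import Rotation as Ro
def wrist():
    s=arm.sense();im,d=grab("wrist")
    T=np.eye(4);T[:3,:3]=Ro.from_euler("xyz",s["orientation"]).as_matrix();T[:3,3]=s["tool_pos"]
    return im,d,world("wrist",d,T@np.array(viewer.camera_model("wrist")["tool_from_camera"])),s
def sel(W,lo,hi,b):
    X,Y,Z=W[...,0],W[...,1],W[...,2];return (Z>lo)&(Z<hi)&(X>b[0])&(X<b[1])&(Y>b[2])&(Y<b[3])
E
python3 - <<'E'
from h import *
im,d,W,s=wrist();save("w2",im);print(s["tool_pos"],s["orientation"])
for nm,a in dict(pink=(58,72,(460,545,180,295)),black=(23,36,(532,610,140,320)),roll=(104,118,(480,545,290,360)),drop=(90,112,(470,520,110,180)),dropbody=(15,60,(470,520,110,180)),rollbody=(12,50,(480,545,295,360)),lip=(13,21,(440,660,70,400))).items():
    try: P=hull(sel(W,*a),W,1);print(nm,rect(P),np.median(P,0).round(1),len(P))
    except Exception as e: print(nm,e)
E
```

```text
[486.24116797 182.62034682 231.4476883 ] [ 3.14113994e+00 -5.82283528e-04  1.47137147e+00]
pink (array([504.2, 238.1]), np.float64(85.0), np.float64(50.8), 81.1) [504.3 240.9  64.6] 7065
black (array([565.3, 231.2]), np.float64(160.3), np.float64(46.5), 86.05) [565.  239.6  28.7] 9850
roll (array([513.7, 314.7]), np.float64(31.7), np.float64(22.3), -6.38) [513.6 316.1 108.6] 1693
drop (array([493.3, 148.4]), np.float64(12.5), np.float64(12.5), -3.56) [493.3 150.7 101.5] 269
dropbody (array([493.1, 158.6]), np.float64(32.4), np.float64(13.3), -0.19) [493.2 162.9  40.8] 462
rollbody (array([510.2, 312.2]), np.float64(35.7), np.float64(18.4), -25.08) [508.9 305.4  26.9] 356
lip (array([546.7, 216.6]), np.float64(258.4), np.float64(170.0), 84.44) [542.5 206.3  14. ] 3100
```

View pics/w2.png

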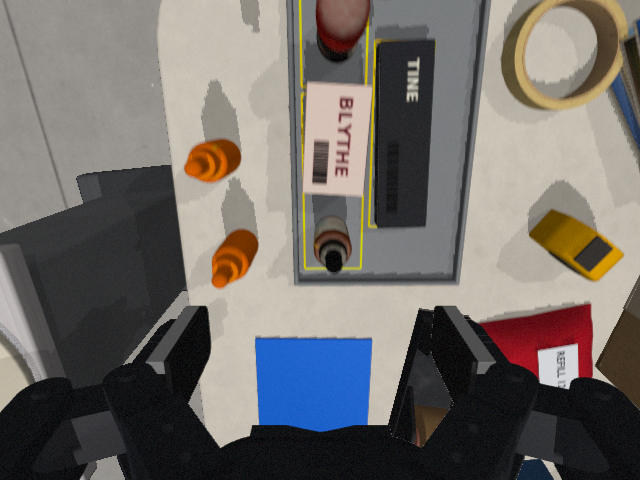

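The view matches the measurements: dropper at (332,245), pink at (335,138), roll-on at (342,25), black carton at (403,135). I pick up the dropper first.

```bash
python3 -m handwheel '[{"grip":5.8,"x":0.35,"y":-1.7,"z":-1,"spin":0},{"grip":5.8,"x":0.35,"y":-1.7,"z":-1,"spin":0},{"grip":5.8,"x":0,"y":0,"z":0,"spin":0},{"grip":5.8,"x":0,"y":0,"z":-3.6,"spin":0},{"grip":5.8,"x":0,"y":0,"z":-3.6,"spin":0},{"grip":5.8,"x":0,"y":0,"z":-3.6,"spin":0},{"grip":5.8,"x":0,"y":0,"z":-3.6,"spin":0},{"grip":5.8,"x":0,"y":0,"z":-2,"spin":0},{"grip":5.8,"x":0,"y":0,"z":-1,"spin":0},{"grip":5.8,"x":0,"y":0,"z":0,"spin":0}]'
```

```text
time: 4.1
tool_pos: [493.3, 145.7, 36.7]
orientation: [-3.14, 0.0, 1.47]
contact_force: [1.3, 0.2, 0.1]
finger_gap: 0.678
gripper_force: 0.0
```

```bash
python3 -m handwheel '[{"grip":5.8,"x":0,"y":0.27,"z":0,"spin":0},{"grip":4,"x":0,"y":0,"z":0,"spin":0},{"grip":2.5,"x":0,"y":0,"z":0,"spin":0},{"grip":2.5,"x":0,"y":0,"z":0,"spin":0},{"grip":2.5,"x":0,"y":0,"z":0,"spin":0},{"grip":2.5,"x":0,"y":0,"z":0,"spin":0},{"grip":2.5,"x":0,"y":0,"z":0,"spin":0}]'
```

```text
time: 4.8
tool_pos: [494.1, 148.5, 38.5]
orientation: [3.14, -0.001, 1.47]
contact_force: [-1.7, 1.0, 13.4]
finger_gap: 0.356
gripper_force: 58.3
```

```bash
python3 -m handwheel '[{"grip":2.5,"x":0,"y":0,"z":0.5,"spin":0},{"grip":2.5,"x":0,"y":0,"z":1.5,"spin":0},{"grip":2.5,"x":0,"y":0,"z":3,"spin":0},{"grip":2.5,"x":0,"y":0,"z":3,"spin":0},{"grip":2.5,"x":0,"y":0,"z":2,"spin":0},{"grip":2.5,"x":0,"y":0,"z":0,"spin":0},{"grip":2.5,"x":0,"y":0,"z":0,"spin":0}]'
python3 - <<'E'
from h import *
im,d,W,s=wrist();save("w3",im[200:,120:520]);print(s["tool_pos"],s["contact_force"])
im,d=grab("side");save("s3",cv2.resize(im[190:360,200:400],None,fx=3,fy=3))
E
```

```text
time: 5.5
tool_pos: [493.7, 148.3, 137.6]
orientation: [3.141, -0.0, 1.47]
contact_force: [-0.2, 0.1, -1.6]
finger_gap: 0.355
gripper_force: 59.5
[493.68895492 148.29381142 137.59536881] [-0.2068715   0.09797178 -1.57027101]
```

View pics/s3.png

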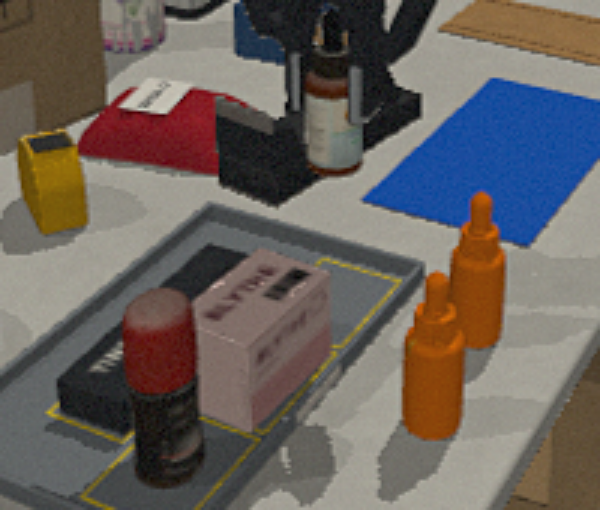

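The bottle hangs upright in the grip. I move it to the mat's -y end.

```bash
python3 -m handwheel '[{"grip":2.5,"x":-0.2,"y":-1.3,"z":0,"spin":0},{"grip":2.5,"x":-0.4,"y":-2.3,"z":0,"spin":0},{"grip":2.5,"x":-0.6,"y":-3.6,"z":0,"spin":0},{"grip":2.5,"x":-0.7,"y":-4.4,"z":0,"spin":0},{"grip":2.5,"x":-0.7,"y":-4.4,"z":0,"spin":0},{"grip":2.5,"x":-0.7,"y":-4.4,"z":0,"spin":0},{"grip":2.5,"x":-0.7,"y":-4.4,"z":0,"spin":0},{"grip":2.5,"x":-0.6,"y":-3.6,"z":0,"spin":0},{"grip":2.5,"x":-0.4,"y":-2.6,"z":0,"spin":0},{"grip":2.5,"x":-0.4,"y":-1.6,"z":0,"spin":0},{"grip":2.5,"x":0,"y":0,"z":0,"spin":0},{"grip":2.5,"x":0,"y":0,"z":-2,"spin":0},{"grip":2.5,"x":0,"y":0,"z":-3,"spin":0},{"grip":2.5,"x":0,"y":0,"z":-3,"spin":0},{"grip":2.5,"x":0,"y":0,"z":-1,"spin":0},{"grip":2.5,"x":0,"y":0,"z":-0.5,"spin":0},{"grip":2.5,"x":0,"y":0,"z":-0.3,"spin":0},{"grip":2.5,"x":0,"y":0,"z":0,"spin":0},{"grip":2.5,"x":0,"y":0,"z":0,"spin":0}]'
```

```text
time: 7.5
tool_pos: [440.0, -177.9, 40.1]
orientation: [3.14, 0.001, 1.47]
contact_force: [0.3, 0.6, -0.6]
finger_gap: 0.357
gripper_force: 59.5
```

```bash
python3 -m handwheel '[{"grip":2.5,"x":0,"y":0,"z":-0.25,"spin":0},{"grip":2.5,"x":0,"y":0,"z":0,"spin":0},{"grip":3.6,"x":0,"y":0,"z":0,"spin":0},{"grip":4.6,"x":0,"y":0,"z":0,"spin":0},{"grip":5.8,"x":0,"y":0,"z":0,"spin":0},{"grip":6.5,"x":0,"y":0,"z":0.5,"spin":0},{"grip":7,"x":0,"y":0,"z":2,"spin":0},{"grip":7,"x":0,"y":0,"z":4,"spin":0},{"grip":7,"x":0,"y":0,"z":4,"spin":0},{"grip":7,"x":0,"y":0,"z":3,"spin":0}]'
python3 -m handwheel '[{"grip":7,"x":0.5,"y":3,"z":0,"spin":-0.02},{"grip":7,"x":0.7,"y":4.6,"z":0,"spin":-0.02},{"grip":7,"x":0.7,"y":4.6,"z":0,"spin":-0.015},{"grip":7,"x":0.7,"y":4.6,"z":0,"spin":0},{"grip":7,"x":0.7,"y":4.6,"z":0,"spin":0},{"grip":7,"x":0.7,"y":4.6,"z":0,"spin":0},{"grip":7,"x":0.7,"y":4.6,"z":0,"spin":0},{"grip":7,"x":0.7,"y":4.6,"z":0,"spin":0},{"grip":7,"x":0.5,"y":3.6,"z":0,"spin":0},{"grip":7,"x":0.5,"y":2.8,"z":0,"spin":0},{"grip":7,"x":0,"y":0,"z":0,"spin":0},{"grip":7,"x":0,"y":0,"z":0,"spin":0}]'
python3 - <<'E'
from h import *
s=arm.sense();print(s["tool_pos"],s["orientation"],s["finger_gap"])
im,d=grab("side");save("s4",cv2.resize(im[160:360,200:440],None,fx=2.5,fy=2.5))
E
```

```text
time: 8.5
tool_pos: [439.7, -177.7, 174.3]
orientation: [3.14, 0.001, 1.47]
contact_force: [-0.3, -0.5, -0.2]
finger_gap: 0.818
gripper_force: 0.0
time: 9.7
tool_pos: [503.2, 238.6, 171.8]
orientation: [-3.141, 0.0, 1.416]
contact_force: [-0.1, 0.0, -0.3]
finger_gap: 0.818
gripper_force: 0.0
[503.23291129 238.60117808 171.79875029] [-3.14129434e+00  3.20452673e-04  1.41611316e+00] 0.8178466363921517
```

View pics/s4.png

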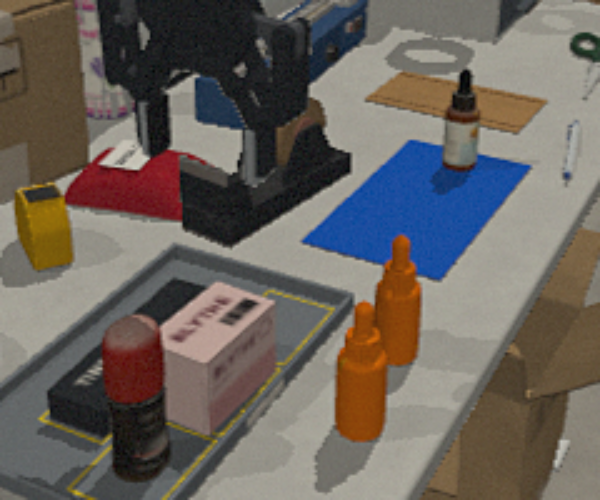

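The dropper stands on the mat. I pick up the pink carton.

```bash
python3 -m handwheel '[{"grip":7,"x":0.1,"y":-0.05,"z":-2,"spin":0},{"grip":7,"x":0,"y":0,"z":-4,"spin":0},{"grip":7,"x":0,"y":0,"z":-4,"spin":0},{"grip":7,"x":0,"y":0,"z":-2.5,"spin":0},{"grip":7,"x":0,"y":0,"z":-1.1,"spin":0},{"grip":7,"x":0,"y":0,"z":0,"spin":0},{"grip":7,"x":0,"y":0,"z":0,"spin":0},{"grip":6,"x":0,"y":0,"z":0,"spin":0},{"grip":5,"x":0,"y":0,"z":0,"spin":0},{"grip":4.2,"x":0,"y":0,"z":0,"spin":0},{"grip":4.2,"x":0,"y":0,"z":0,"spin":0},{"grip":4.2,"x":0,"y":0,"z":0,"spin":0},{"grip":4.2,"x":0,"y":0,"z":0,"spin":0}]'
```

```text
time: 11.05
tool_pos: [505.3, 238.0, 37.2]
orientation: [3.14, -0.001, 1.415]
contact_force: [-1.2, -1.5, 13.4]
finger_gap: 0.578
gripper_force: 61.3
```

```bash
python3 -m handwheel '[{"grip":4.2,"x":0,"y":0,"z":0.5,"spin":0},{"grip":4.2,"x":0,"y":0,"z":1.5,"spin":0},{"grip":4.2,"x":0,"y":0,"z":3,"spin":0},{"grip":4.2,"x":0,"y":0,"z":3,"spin":0},{"grip":4.2,"x":-0.3,"y":-1.2,"z":1,"spin":0},{"grip":4.2,"x":-0.4,"y":-2.4,"z":0,"spin":0},{"grip":4.2,"x":-0.6,"y":-3.6,"z":0,"spin":0},{"grip":4.2,"x":-0.7,"y":-4.4,"z":0,"spin":0},{"grip":4.2,"x":-0.7,"y":-4.4,"z":0,"spin":0},{"grip":4.2,"x":-0.7,"y":-4.4,"z":0,"spin":0},{"grip":4.2,"x":-0.7,"y":-4.4,"z":0,"spin":0},{"grip":4.2,"x":-0.6,"y":-3.6,"z":0,"spin":0},{"grip":4.2,"x":-0.4,"y":-2.7,"z":0,"spin":0},{"grip":4.2,"x":-0.4,"y":-2,"z":0,"spin":0},{"grip":4.2,"x":0,"y":0,"z":-1.5,"spin":0},{"grip":4.2,"x":0,"y":0,"z":-3,"spin":0},{"grip":4.2,"x":0,"y":0,"z":-3,"spin":0},{"grip":4.2,"x":0,"y":0,"z":-1,"spin":0},{"grip":4.2,"x":0,"y":0,"z":-0.4,"spin":0},{"grip":4.2,"x":0,"y":0,"z":0,"spin":0}]'
python3 -m handwheel '[{"grip":4.2,"x":0,"y":0,"z":0,"spin":0}]'
```

```text
time: 13.05
tool_pos: [449.3, -93.2, 37.2]
orientation: [-3.141, -0.0, 1.415]
contact_force: [0.1, -1.0, -1.6]
finger_gap: 0.577
gripper_force: 62.7
time: 13.15
tool_pos: [450.0, -93.4, 37.6]
orientation: [3.14, 0.0, 1.415]
contact_force: [1.1, 0.6, -1.6]
finger_gap: 0.576
gripper_force: 62.7
```

```bash
python3 -m handwheel '[{"grip":4.2,"x":0,"y":0,"z":-0.13,"spin":0},{"grip":4.2,"x":0,"y":0,"z":0,"spin":0},{"grip":5.4,"x":0,"y":0,"z":0,"spin":0},{"grip":6.4,"x":0,"y":0,"z":0,"spin":0},{"grip":7,"x":0,"y":0,"z":0,"spin":0},{"grip":7,"x":0,"y":0,"z":1,"spin":0},{"grip":7,"x":0,"y":0,"z":3,"spin":0},{"grip":7,"x":0,"y":0,"z":4.6,"spin":0},{"grip":7,"x":0,"y":0,"z":4.6,"spin":0},{"grip":7,"x":0,"y":0,"z":4.6,"spin":0}]'
python3 -m handwheel '[{"grip":7,"x":0.5,"y":3,"z":0,"spin":0.02},{"grip":7,"x":0.7,"y":4.6,"z":0,"spin":0.02},{"grip":7,"x":0.7,"y":4.6,"z":0,"spin":0.02},{"grip":7,"x":0.7,"y":4.6,"z":0,"spin":0},{"grip":7,"x":0.7,"y":4.6,"z":0,"spin":0},{"grip":7,"x":0.7,"y":4.6,"z":0,"spin":0},{"grip":7,"x":0.7,"y":4.6,"z":0,"spin":0},{"grip":7,"x":0.7,"y":4.6,"z":0,"spin":0},{"grip":7,"x":0.5,"y":3.6,"z":0,"spin":0},{"grip":7,"x":0.5,"y":2.7,"z":0,"spin":0},{"grip":7,"x":0,"y":0,"z":0,"spin":0},{"grip":7,"x":0,"y":0,"z":0,"spin":0}]'
python3 - <<'E'
from h import *
im,d,W,s=wrist();save("w4",im)
for lo,hi in((104,118),(60,104),(12,50)):
    P=hull(sel(W,lo,hi,(480,545,290,360)),W,1);print(rect(P),np.median(P,0).round(1),P.min(0).round(),P.max(0).round())
E
```

```text
time: 14.15
tool_pos: [449.0, -93.0, 216.1]
orientation: [3.142, 0.0, 1.415]
contact_force: [1.2, -0.3, -0.8]
finger_gap: 0.824
gripper_force: 0.0
time: 15.35
tool_pos: [513.1, 322.0, 213.8]
orientation: [-3.141, 0.0, 1.476]
contact_force: [-0.4, -0.7, -0.1]
finger_gap: 0.818
gripper_force: 0.0
(array([514.8, 322.6]), np.float64(36.6), np.float64(31.7), 84.48) [514.6 324.1 108.6] [499. 304. 104.] [531. 341. 112.]
(array([514.9, 332.2]), np.float64(34.0), np.float64(21.3), -0.01) [516.  339.7  92. ] [498. 322.  60.] [532. 343. 104.]
(array([515.1, 334.3]), np.float64(34.4), np.float64(16.9), -2.19) [516.1 339.4  27.8] [498. 325.  12.] [532. 343.  50.]
```

View pics/w4.png

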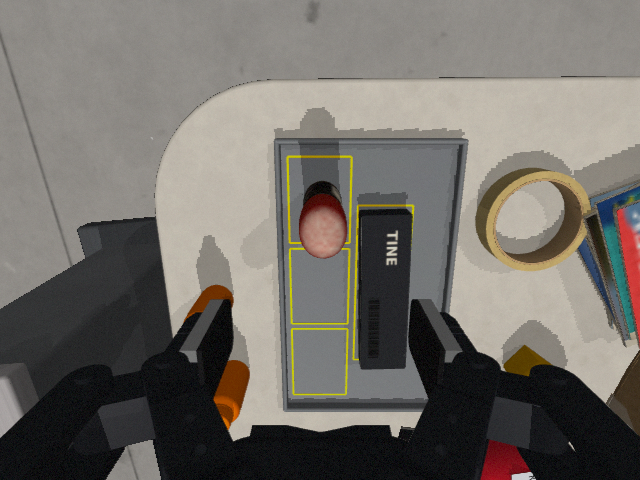

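The tray now holds only the roll-on (323,220) and the black carton, and the roll-on is aligned with the tool. I pick it up.

```bash
python3 -m handwheel '[{"grip":7,"x":0.15,"y":0.05,"z":-2,"spin":0},{"grip":6.6,"x":0,"y":0,"z":-4,"spin":0},{"grip":6.6,"x":0,"y":0,"z":-4,"spin":0},{"grip":6.6,"x":0,"y":0,"z":-4,"spin":0},{"grip":6.6,"x":0,"y":0,"z":-2,"spin":0},{"grip":6.6,"x":0,"y":0,"z":-1.1,"spin":0},{"grip":6.6,"x":0,"y":0,"z":0,"spin":0},{"grip":6.6,"x":0,"y":0,"z":0,"spin":0},{"grip":5.5,"x":0,"y":0,"z":0,"spin":0},{"grip":4.2,"x":0,"y":0,"z":0,"spin":0},{"grip":2.8,"x":0,"y":0,"z":0,"spin":0},{"grip":2.8,"x":0,"y":0,"z":0,"spin":0},{"grip":2.8,"x":0,"y":0,"z":0,"spin":0},{"grip":2.8,"x":0,"y":0,"z":0,"spin":0},{"grip":2.8,"x":0,"y":0,"z":0,"spin":0}]'
```

```text
time: 16.9
tool_pos: [515.3, 322.6, 43.5]
orientation: [3.141, -0.001, 1.475]
contact_force: [-2.5, 0.6, 11.2]
finger_gap: 0.385
gripper_force: 58.5
```

```bash
python3 -m handwheel '[{"grip":2.8,"x":0,"y":0,"z":0.5,"spin":0},{"grip":2.8,"x":0,"y":0,"z":1.5,"spin":0},{"grip":2.8,"x":0,"y":0,"z":3,"spin":0},{"grip":2.8,"x":0,"y":0,"z":3,"spin":0},{"grip":2.8,"x":-0.3,"y":-1.2,"z":2,"spin":0},{"grip":2.8,"x":-0.4,"y":-2.4,"z":0,"spin":0},{"grip":2.8,"x":-0.6,"y":-3.6,"z":0,"spin":0},{"grip":2.8,"x":-0.7,"y":-4.4,"z":0,"spin":0},{"grip":2.8,"x":-0.7,"y":-4.4,"z":0,"spin":0},{"grip":2.8,"x":-0.7,"y":-4.4,"z":0,"spin":0},{"grip":2.8,"x":-0.7,"y":-4.4,"z":0,"spin":0},{"grip":2.8,"x":-0.7,"y":-3.6,"z":0,"spin":0},{"grip":2.8,"x":-0.5,"y":-2.7,"z":0,"spin":0},{"grip":2.8,"x":-0.4,"y":-2,"z":0,"spin":0},{"grip":2.8,"x":0,"y":0,"z":-1.5,"spin":0},{"grip":2.8,"x":0,"y":0,"z":-3,"spin":0},{"grip":2.8,"x":0,"y":0,"z":-3,"spin":0},{"grip":2.8,"x":0,"y":0,"z":-2,"spin":0},{"grip":2.8,"x":0,"y":0,"z":-0.4,"spin":0},{"grip":2.8,"x":0,"y":0,"z":0,"spin":0}]'
python3 -m handwheel '[{"grip":2.8,"x":0,"y":0,"z":0,"spin":0}]'
```

```text
time: 18.9
tool_pos: [457.8, -8.6, 43.6]
orientation: [-3.141, -0.0, 1.475]
contact_force: [-0.2, -0.4, 0.2]
finger_gap: 0.383
gripper_force: 59.7
time: 19.0
tool_pos: [458.6, -8.7, 44.2]
orientation: [3.141, 0.0, 1.475]
contact_force: [-0.2, -0.1, -1.8]
finger_gap: 0.387
gripper_force: 59.7
```

```bash
python3 -m handwheel '[{"grip":2.8,"x":0,"y":0,"z":-0.15,"spin":0},{"grip":2.8,"x":0,"y":0,"z":0,"spin":0},{"grip":3.8,"x":0,"y":0,"z":0,"spin":0},{"grip":4.8,"x":0,"y":0,"z":0,"spin":0},{"grip":6,"x":0,"y":0,"z":0,"spin":0},{"grip":7,"x":0,"y":0,"z":1,"spin":0},{"grip":7,"x":0,"y":0,"z":3,"spin":0},{"grip":7,"x":0,"y":0,"z":4.6,"spin":0},{"grip":7,"x":0,"y":0,"z":4.6,"spin":0},{"grip":7,"x":0,"y":0,"z":2,"spin":0}]'
python3 -m handwheel '[{"grip":7,"x":0.5,"y":3,"z":0,"spin":0.027},{"grip":7,"x":2.1,"y":4.4,"z":0,"spin":0},{"grip":7,"x":2.1,"y":4.4,"z":0,"spin":0},{"grip":7,"x":2.1,"y":4.4,"z":0,"spin":0},{"grip":7,"x":2.1,"y":4.4,"z":0,"spin":0},{"grip":7,"x":1.2,"y":2.2,"z":0,"spin":0},{"grip":7,"x":0.6,"y":1.2,"z":0,"spin":0},{"grip":7,"x":0,"y":0,"z":0,"spin":0},{"grip":7,"x":0,"y":0,"z":0,"spin":0}]'
python3 - <<'E'
from h import *
im,d,W,s=wrist();save("w5",im)
P=hull(sel(W,23,36,(530,610,130,330)),W,1);print("black",rect(P),np.median(P,0).round(1),s["tool_pos"])
im,d=grab("side");save("s5",cv2.resize(im[160:360,200:440],None,fx=2.5,fy=2.5))
E
```

```text
time: 20.0
tool_pos: [459.0, -8.8, 198.3]
orientation: [3.137, 0.0, 1.475]
contact_force: [-0.1, 0.4, -0.3]
finger_gap: 0.822
gripper_force: 0.0
time: 20.9
tool_pos: [564.5, 230.3, 194.1]
orientation: [-3.141, 0.001, 1.502]
contact_force: [-0.8, -1.0, -0.9]
finger_gap: 0.824
gripper_force: 0.0
black (array([565.2, 231.4]), np.float64(159.3), np.float64(45.8), 86.01) [565.7 240.6  28.6] [564.48052856 230.34254276 194.11747859]
```

View pics/s5.png

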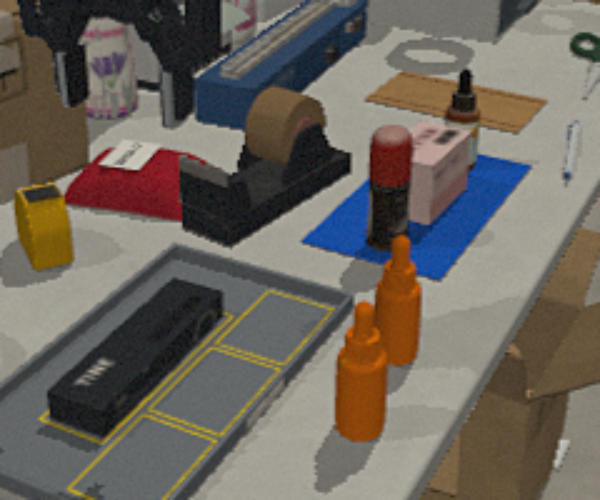

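All three stand upright on the mat. I take the black carton.

```bash
python3 -m handwheel '[{"grip":7,"x":0.07,"y":0.1,"z":-3,"spin":0},{"grip":7,"x":0,"y":0,"z":-4,"spin":0},{"grip":7,"x":0,"y":0,"z":-4,"spin":0},{"grip":7,"x":0,"y":0,"z":-3.5,"spin":0},{"grip":7,"x":0,"y":0,"z":-2.5,"spin":0},{"grip":7,"x":0,"y":0,"z":-1.4,"spin":0},{"grip":7,"x":0,"y":0,"z":0,"spin":0},{"grip":7,"x":0,"y":0,"z":0,"spin":0},{"grip":6,"x":0,"y":0,"z":0,"spin":0},{"grip":5,"x":0,"y":0,"z":0,"spin":0},{"grip":3.8,"x":0,"y":0,"z":0,"spin":0},{"grip":3.8,"x":0,"y":0,"z":0,"spin":0},{"grip":3.8,"x":0,"y":0,"z":0,"spin":0},{"grip":3.8,"x":0,"y":0,"z":0,"spin":0}]'
```

```text
time: 22.4
tool_pos: [566.4, 232.5, 11.3]
orientation: [3.14, -0.001, 1.502]
contact_force: [-2.0, -1.2, 14.6]
finger_gap: 0.511
gripper_force: 61.0
```

```bash
python3 -m handwheel '[{"grip":3.8,"x":0,"y":0,"z":0.5,"spin":0},{"grip":3.8,"x":0,"y":0,"z":1.5,"spin":0},{"grip":3.8,"x":0,"y":0,"z":3,"spin":0},{"grip":3.8,"x":0,"y":0,"z":4,"spin":0},{"grip":3.8,"x":0,"y":0,"z":4,"spin":0},{"grip":3.8,"x":-0.2,"y":-1.2,"z":2,"spin":-0.04},{"grip":3.8,"x":-0.4,"y":-2.4,"z":0,"spin":-0.08},{"grip":3.8,"x":-0.5,"y":-3.6,"z":0,"spin":-0.12},{"grip":3.8,"x":-0.6,"y":-4.2,"z":0,"spin":-0.12},{"grip":3.8,"x":-0.6,"y":-4.2,"z":0,"spin":-0.12},{"grip":3.8,"x":-0.6,"y":-4.2,"z":0,"spin":-0.12},{"grip":3.8,"x":-0.6,"y":-4.2,"z":0,"spin":-0.12},{"grip":3.8,"x":-0.6,"y":-4.2,"z":0,"spin":-0.12},{"grip":3.8,"x":-0.6,"y":-4.2,"z":0,"spin":-0.12},{"grip":3.8,"x":-0.6,"y":-4.2,"z":0,"spin":-0.12},{"grip":3.8,"x":-0.6,"y":-4.2,"z":0,"spin":-0.12},{"grip":3.8,"x":-0.6,"y":-4.2,"z":0,"spin":-0.12},{"grip":3.8,"x":-0.6,"y":-4.2,"z":0,"spin":-0.12},{"grip":3.8,"x":-0.6,"y":-4.2,"z":0,"spin":-0.1}]'
python3 -m handwheel '[{"grip":3.8,"x":-0.5,"y":-3.6,"z":0,"spin":-0.07},{"grip":3.8,"x":-0.3,"y":-2.4,"z":0,"spin":-0.03},{"grip":3.8,"x":0,"y":-1.6,"z":0,"spin":0},{"grip":3.8,"x":0,"y":0,"z":-3,"spin":0},{"grip":3.8,"x":0,"y":0,"z":-4,"spin":0},{"grip":3.8,"x":0,"y":0,"z":-2,"spin":0},{"grip":3.8,"x":0,"y":0,"z":0,"spin":0},{"grip":3.8,"x":0,"y":0,"z":0,"spin":0}]'
python3 - <<'E'
from h import *
im,d,W,s=wrist();save("w6",im);print(s["tool_pos"],s["orientation"])
im=im.astype(int);R,G,B=im[...,0],im[...,1],im[...,2]
P=hull((R>B+40)&sel(W,-6,14,(350,620,-430,-250)),W);print("board",rect(P))
t=s["tool_pos"];P=hull(sel(W,70,100,(t[0]-110,t[0]+110,t[1]-60,t[1]+60)),W);print("black",rect(P),np.median(P,0))
# board from top, edges by percentiles
z=np.load("top1.npz");im=z["im"].astype(int);W=world("top",z["d"]);R,B=im[...,0],im[...,2]
P=hull((R>B+45)&sel(W,-8,12,(350,620,-430,-250)),W)[:,:2];a=np.deg2rad(-8);Q=P@np.array([[np.cos(a),-np.sin(a)],[np.sin(a),np.cos(a)]]);print(np.percentile(Q,[.5,99.5],axis=0))
E
```

```text
time: 24.3
tool_pos: [488.3, -303.4, 161.3]
orientation: [3.141, -0.001, -0.043]
contact_force: [0.2, -0.1, -0.6]
finger_gap: 0.512
gripper_force: 61.7
time: 25.1
tool_pos: [481.3, -377.5, 70.9]
orientation: [3.141, -0.0, -0.137]
contact_force: [0.1, 0.4, -0.4]
finger_gap: 0.516
gripper_force: 61.8
[ 481.27754289 -377.53883009   70.94000176] [ 3.14145579e+00 -2.87986870e-04 -1.37005106e-01]
board (array([ 494.4, -341.7]), np.float64(160.8), np.float64(101.4), -7.81)
black (array([ 497.4, -380. ]), np.float64(125.4), np.float64(71.7), -7.84) [ 507.44147635 -381.5365295    88.1790371 ]
[[ 438.94282269 -318.90029058]
 [ 615.91193291 -221.09365412]]
```

View pics/w6.png

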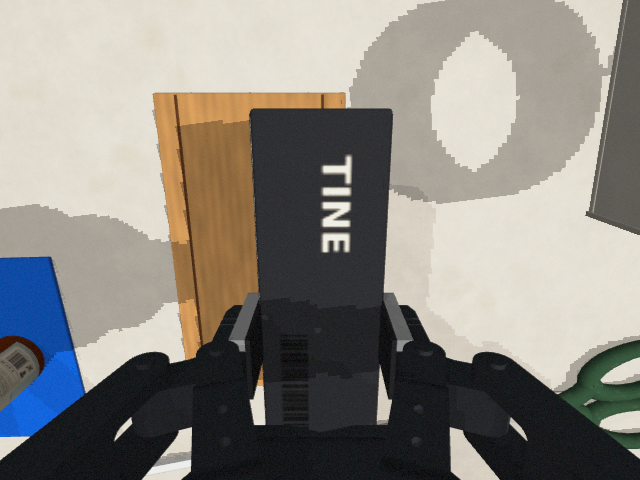

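The carton sits straight in the grip but too far to the right of the board. I shift it +37 mm in y and lower it.

```bash
python3 -m handwheel '[{"grip":3.8,"x":0.1,"y":0.7,"z":0,"spin":0},{"grip":3.8,"x":0.2,"y":1.5,"z":0,"spin":0},{"grip":3.8,"x":0.2,"y":1.5,"z":0,"spin":0},{"grip":3.8,"x":0,"y":0,"z":-1.5,"spin":0},{"grip":3.8,"x":0,"y":0,"z":-2.5,"spin":0},{"grip":3.8,"x":0,"y":0,"z":-1.4,"spin":0},{"grip":3.8,"x":0,"y":0,"z":-0.4,"spin":0},{"grip":3.8,"x":0,"y":0,"z":0,"spin":0},{"grip":3.8,"x":0,"y":0,"z":0,"spin":0}]'
```

```text
time: 26.05
tool_pos: [486.2, -340.8, 12.7]
orientation: [3.141, -0.001, -0.138]
contact_force: [0.5, -0.6, -0.3]
finger_gap: 0.511
gripper_force: 61.8
```

```bash
python3 -m handwheel '[{"grip":3.8,"x":0,"y":0,"z":-0.22,"spin":0},{"grip":3.8,"x":0,"y":0,"z":0,"spin":0},{"grip":5,"x":0,"y":0,"z":0,"spin":0},{"grip":6,"x":0,"y":0,"z":0,"spin":0},{"grip":7,"x":0,"y":0,"z":0,"spin":0},{"grip":7,"x":0,"y":0,"z":1,"spin":0},{"grip":7,"x":0,"y":0,"z":3,"spin":0},{"grip":7,"x":0,"y":0,"z":4.5,"spin":0},{"grip":7,"x":0,"y":0,"z":4.5,"spin":0},{"grip":7,"x":0,"y":0,"z":4,"spin":0},{"grip":6.2,"x":0,"y":0,"z":0,"spin":0.07},{"grip":6.2,"x":0,"y":0,"z":0,"spin":0.14},{"grip":6.2,"x":0,"y":0,"z":0,"spin":0.14}]'
python3 - <<'E'
from h import *
for n in("top","side"):
    im,d=grab(n);save(n+"7",im);W=world(n,d)
    P=hull(sel(W,20,36,(380,590,-420,-260)),W);print(n,"black",rect(P),np.median(P,0))
    P=hull(sel(W,58,70,(410,490,-140,-47)),W);print("pink",rect(P),np.median(P[:,2]))
    P=hull(sel(W,100,116,(425,500,-40,25)),W,1);print("roll",rect(P))
    P=hull(sel(W,90,116,(415,460,-210,-150)),W,1);print("drop",rect(P))
save("top7c",cv2.resize(im[150:260,300:460],None,fx=4,fy=4))
E
```

```text
time: 27.35
tool_pos: [485.8, -340.7, 181.0]
orientation: [3.141, -0.001, 0.217]
contact_force: [-0.8, 0.4, 0.2]
finger_gap: 0.727
gripper_force: 0.0
top black (array([ 514.2, -343.4]), np.float64(103.7), np.float64(47.4), -9.69) [ 532.89003269 -337.02232523   28.19212415]Traceback (most recent call last):
  File "<stdin>", line 5, in <module>
  File "h.py", line 21, in hull
    n,l,s,_=cv2.connectedComponentsWithStats(m);i=1+s[1:,4].argmax();return W[l==i]
                                                    ~~~~~~~~~~~~~~^^
ValueError: attempt to get argmax of an empty sequence
```

Only the near part of the carton is hidden by the arm; its far end is where it should be. I go to the dropper bottle and check again there.

```bash
python3 -m handwheel '[{"grip":6.2,"x":-0.5,"y":1.5,"z":0,"spin":0.14},{"grip":6.2,"x":-0.5,"y":1.8,"z":0,"spin":0.14},{"grip":6.2,"x":-0.6,"y":2,"z":0,"spin":0.14},{"grip":6.2,"x":-0.6,"y":2,"z":0,"spin":0.14},{"grip":6.2,"x":-0.6,"y":2,"z":0,"spin":0.14},{"grip":6.2,"x":-0.6,"y":2,"z":0,"spin":0.14},{"grip":6.2,"x":-0.6,"y":2,"z":0,"spin":0.14},{"grip":6.2,"x":-0.6,"y":2,"z":0,"spin":0.14},{"grip":6.2,"x":0,"y":1,"z":0,"spin":0.12},{"grip":6.2,"x":0,"y":0,"z":0,"spin":0},{"grip":6.2,"x":0,"y":0,"z":0,"spin":0}]'
python3 - <<'E'
from h import *
im,d,W,s=wrist();save("w7",im);print(s["tool_pos"],s["orientation"])
for nm,a in dict(black=(20,36,(380,590,-420,-260)),pink=(58,70,(410,490,-140,-47)),roll=(100,116,(425,500,-40,25)),drop=(90,116,(415,460,-210,-150))).items():
    try:P=hull(sel(W,*a),W,1);print(nm,rect(P),len(P))
    except Exception as e: print(nm,"-")
im,d=grab("side");save("s7",cv2.resize(im[150:270,300:460],None,fx=4,fy=4))
W=world("side",d);P=hull(sel(W,20,36,(380,590,-420,-260)),W,1);print("black",rect(P),len(P))
E
```

```text
time: 28.5
tool_pos: [440.0, -178.0, 180.2]
orientation: [3.141, 0.0, 1.447]
contact_force: [-0.8, 0.2, -1.0]
finger_gap: 0.726
gripper_force: 0.0
[ 440.04817947 -177.98126958  180.16276953] [3.14097210e+00 3.43044613e-04 1.44690026e+00]
black (array([ 457.2, -336.8]), np.float64(103.6), np.float64(47.0), -8.17) 4802
pink (array([450.4, -93.3]), np.float64(85.2), np.float64(50.3), 81.21) 10985
roll -
drop (array([ 439.1, -177.9]), np.float64(12.5), np.float64(12.5), 82.16) 388
black (array([ 519.1, -343. ]), np.float64(88.6), np.float64(48.7), -8.13) 251
```

View pics/s7.png

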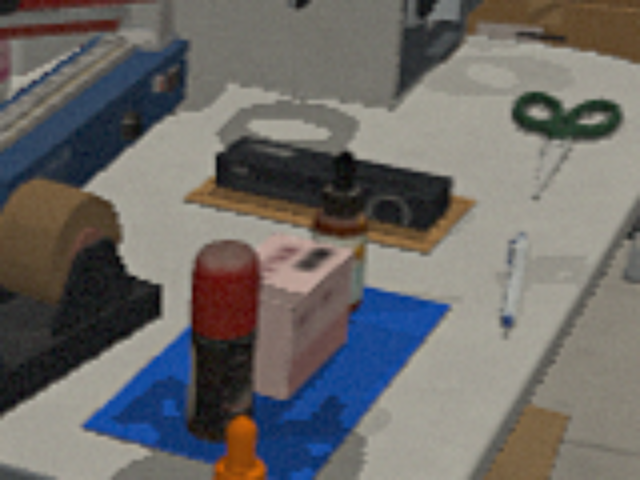

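The carton is centred on the board (about 485.5, -340.8, -8°). Now I return the dropper.

```bash
python3 -m handwheel '[{"grip":6.2,"x":-0.08,"y":0,"z":-2,"spin":0.023},{"grip":5.8,"x":0,"y":0,"z":-3.5,"spin":0},{"grip":5.8,"x":0,"y":0,"z":-4,"spin":0},{"grip":5.8,"x":0,"y":0,"z":-3,"spin":0},{"grip":5.8,"x":0,"y":0,"z":-1.3,"spin":0},{"grip":5.8,"x":0,"y":0,"z":-0.5,"spin":0},{"grip":5.8,"x":0,"y":0,"z":0,"spin":0},{"grip":4.8,"x":0,"y":0,"z":0,"spin":0},{"grip":4,"x":0,"y":0,"z":0,"spin":0},{"grip":2.5,"x":0,"y":0,"z":0,"spin":0},{"grip":2.5,"x":0,"y":0,"z":0,"spin":0},{"grip":2.5,"x":0,"y":0,"z":0,"spin":0},{"grip":2.5,"x":0,"y":0,"z":0,"spin":0},{"grip":2.5,"x":0,"y":0,"z":0,"spin":0}]'
```

```text
time: 30.0
tool_pos: [439.4, -178.0, 37.8]
orientation: [3.14, 0.001, 1.475]
contact_force: [-2.3, -0.5, 13.6]
finger_gap: 0.355
gripper_force: 58.3
```

```bash
python3 -m handwheel '[{"grip":2.5,"x":0,"y":0,"z":0.5,"spin":0},{"grip":2.5,"x":0,"y":0,"z":1.5,"spin":0},{"grip":2.5,"x":0,"y":0,"z":3,"spin":0},{"grip":2.5,"x":0,"y":0,"z":4,"spin":0},{"grip":2.5,"x":0,"y":0,"z":3,"spin":0},{"grip":2.5,"x":0.2,"y":1.2,"z":2,"spin":0},{"grip":2.5,"x":0.4,"y":2.4,"z":0,"spin":0},{"grip":2.5,"x":0.6,"y":3.6,"z":0,"spin":0},{"grip":2.5,"x":0.7,"y":4.4,"z":0,"spin":0},{"grip":2.5,"x":0.7,"y":4.4,"z":0,"spin":0},{"grip":2.5,"x":0.7,"y":4.4,"z":0,"spin":0},{"grip":2.5,"x":0.7,"y":4.4,"z":0,"spin":0},{"grip":2.5,"x":0.7,"y":3.6,"z":0,"spin":0},{"grip":2.5,"x":0.4,"y":2.6,"z":0,"spin":0},{"grip":2.5,"x":0.3,"y":1.64,"z":0,"spin":0},{"grip":2.5,"x":0,"y":0,"z":0,"spin":0},{"grip":2.5,"x":0,"y":0,"z":-2,"spin":0},{"grip":2.5,"x":0,"y":0,"z":-4,"spin":0},{"grip":2.5,"x":0,"y":0,"z":-4,"spin":0},{"grip":2.5,"x":0,"y":0,"z":-2,"spin":0}]'
python3 -m handwheel '[{"grip":2.5,"x":0,"y":0,"z":-1,"spin":0},{"grip":2.5,"x":0,"y":0,"z":-0.6,"spin":0},{"grip":2.5,"x":0,"y":0,"z":0,"spin":0},{"grip":2.5,"x":0,"y":0,"z":0,"spin":0}]'
```

```text
time: 32.0
tool_pos: [491.6, 147.6, 54.7]
orientation: [-3.139, 0.001, 1.474]
contact_force: [0.4, -0.1, 0.9]
finger_gap: 0.353
gripper_force: 59.5
time: 32.4
tool_pos: [493.6, 148.7, 41.8]
orientation: [3.14, -0.0, 1.475]
contact_force: [-0.2, -0.2, -0.7]
finger_gap: 0.355
gripper_force: 59.5
```

```bash
python3 -m handwheel '[{"grip":2.5,"x":0,"y":0,"z":-0.28,"spin":0},{"grip":2.5,"x":0,"y":0,"z":0,"spin":0},{"grip":3.6,"x":0,"y":0,"z":0,"spin":0},{"grip":4.6,"x":0,"y":0,"z":0,"spin":0},{"grip":5.8,"x":0,"y":0,"z":0,"spin":0},{"grip":6.2,"x":0,"y":0,"z":0.5,"spin":0},{"grip":6.5,"x":0,"y":0,"z":2,"spin":0},{"grip":7,"x":0,"y":0,"z":4,"spin":0},{"grip":7,"x":0,"y":0,"z":4,"spin":0},{"grip":7,"x":0,"y":0,"z":3,"spin":0}]'
python3 -m handwheel '[{"grip":7,"x":-0.4,"y":-2.2,"z":0,"spin":-0.02},{"grip":7,"x":-0.8,"y":-4.4,"z":0,"spin":-0.02},{"grip":7,"x":-0.8,"y":-4.4,"z":0,"spin":-0.02},{"grip":7,"x":-0.8,"y":-4.4,"z":0,"spin":0},{"grip":7,"x":-0.8,"y":-4.4,"z":0,"spin":0},{"grip":7,"x":-0.6,"y":-2.8,"z":0,"spin":0},{"grip":7,"x":-0.1,"y":-1.6,"z":0,"spin":0},{"grip":7,"x":0,"y":0,"z":0,"spin":0},{"grip":7,"x":0,"y":0,"z":0,"spin":0}]'
python3 - <<'E'
from h import *
im,d,W,s=wrist();print(s["tool_pos"],s["orientation"])
P=hull(sel(W,58,70,(410,490,-150,-40)),W,1);print(rect(P),len(P))
n="top";im,d=grab(n);save("t8",cv2.resize(im[200:360,100:340],None,fx=3,fy=3));W=world(n,d);P=hull(sel(W,90,116,(470,520,110,180)),W,1);print("drop",rect(P))
E
```

```text
time: 33.4
tool_pos: [493.2, 148.8, 175.6]
orientation: [3.14, -0.0, 1.475]
contact_force: [0.3, -0.1, -0.4]
finger_gap: 0.822
gripper_force: 0.0
time: 34.3
tool_pos: [449.9, -93.1, 173.2]
orientation: [3.142, -0.0, 1.414]
contact_force: [-0.6, 0.7, 1.0]
finger_gap: 0.822
gripper_force: 0.0
[449.90049227 -93.12403382 173.15648192] [ 3.14158415e+00 -1.67758121e-04  1.41389506e+00]
(array([450.1, -93.2]), np.float64(85.2), np.float64(50.8), 81.07) 8658
drop (array([493.1, 147.7]), np.float64(11.9), np.float64(11.1), -2.35)
```

View pics/t8.png

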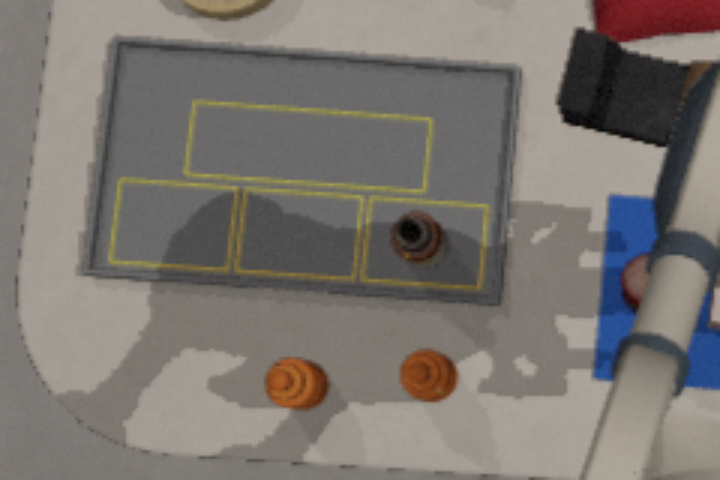

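The dropper is back in its bay, within 0.4 mm of its start. Next, the pink carton.

```bash
python3 -m handwheel '[{"grip":7,"x":0,"y":0,"z":-2,"spin":0},{"grip":7,"x":0,"y":0,"z":-4,"spin":0},{"grip":7,"x":0,"y":0,"z":-4,"spin":0},{"grip":7,"x":0,"y":0,"z":-2.5,"spin":0},{"grip":7,"x":0,"y":0,"z":-1.2,"spin":0},{"grip":7,"x":0,"y":0,"z":0,"spin":0},{"grip":7,"x":0,"y":0,"z":0,"spin":0},{"grip":6,"x":0,"y":0,"z":0,"spin":0},{"grip":5,"x":0,"y":0,"z":0,"spin":0},{"grip":4.2,"x":0,"y":0,"z":0,"spin":0},{"grip":4.2,"x":0,"y":0,"z":0,"spin":0},{"grip":4.2,"x":0,"y":0,"z":0,"spin":0},{"grip":4.2,"x":0,"y":0,"z":0,"spin":0}]'
python3 -m handwheel '[{"grip":4.2,"x":0,"y":0,"z":0.5,"spin":0},{"grip":4.2,"x":0,"y":0,"z":1.5,"spin":0},{"grip":4.2,"x":0,"y":0,"z":3,"spin":0},{"grip":4.2,"x":0,"y":0,"z":4,"spin":0},{"grip":4.2,"x":0,"y":0,"z":3,"spin":0},{"grip":4.2,"x":0,"y":0,"z":2,"spin":0},{"grip":4.2,"x":0.2,"y":1.3,"z":0,"spin":0},{"grip":4.2,"x":0.4,"y":2.5,"z":0,"spin":0},{"grip":4.2,"x":0.6,"y":3.6,"z":0,"spin":0},{"grip":4.2,"x":0.7,"y":4.4,"z":0,"spin":0},{"grip":4.2,"x":0.7,"y":4.4,"z":0,"spin":0},{"grip":4.2,"x":0.7,"y":4.4,"z":0,"spin":0},{"grip":4.2,"x":0.7,"y":4.4,"z":0,"spin":0},{"grip":4.2,"x":0.7,"y":3.7,"z":0,"spin":0},{"grip":4.2,"x":0.4,"y":2.7,"z":0,"spin":0},{"grip":4.2,"x":0.3,"y":1.73,"z":0,"spin":0},{"grip":4.2,"x":0,"y":0,"z":0,"spin":0},{"grip":4.2,"x":0,"y":0,"z":-2,"spin":0},{"grip":4.2,"x":0,"y":0,"z":-4,"spin":0},{"grip":4.2,"x":0,"y":0,"z":-4,"spin":0}]'
python3 -m handwheel '[{"grip":4.2,"x":0,"y":0,"z":-2,"spin":0},{"grip":4.2,"x":0,"y":0,"z":-1,"spin":0},{"grip":4.2,"x":0,"y":0,"z":-0.5,"spin":0},{"grip":4.2,"x":0,"y":0,"z":0,"spin":0},{"grip":4.2,"x":0,"y":0,"z":0,"spin":0}]'
```

```text
time: 35.7
tool_pos: [450.5, -93.3, 37.1]
orientation: [3.14, 0.0, 1.415]
contact_force: [-1.2, 3.2, 15.6]
finger_gap: 0.577
gripper_force: 60.5
time: 37.7
tool_pos: [504.0, 237.2, 75.1]
orientation: [3.14, -0.0, 1.414]
contact_force: [0.4, -0.1, -2.1]
finger_gap: 0.575
gripper_force: 63.0
time: 38.2
tool_pos: [504.6, 238.1, 42.0]
orientation: [3.14, -0.001, 1.415]
contact_force: [-0.0, -0.5, -2.2]
finger_gap: 0.573
gripper_force: 62.9
```

```bash
python3 -m handwheel '[{"grip":4.2,"x":0,"y":0,"z":-0.37,"spin":0},{"grip":4.2,"x":0,"y":0,"z":0,"spin":0},{"grip":5.4,"x":0,"y":0,"z":0,"spin":0},{"grip":6.4,"x":0,"y":0,"z":0,"spin":0},{"grip":7,"x":0,"y":0,"z":0,"spin":0},{"grip":7,"x":0,"y":0,"z":1,"spin":0},{"grip":7,"x":0,"y":0,"z":3,"spin":0},{"grip":7,"x":0,"y":0,"z":4.6,"spin":0},{"grip":7,"x":0,"y":0,"z":4.6,"spin":0},{"grip":7,"x":0,"y":0,"z":4.6,"spin":0}]'
python3 -m handwheel '[{"grip":7,"x":-0.4,"y":-2.2,"z":0,"spin":0.02},{"grip":7,"x":-0.8,"y":-4.4,"z":0,"spin":0.02},{"grip":7,"x":-0.8,"y":-4.4,"z":0,"spin":0.02},{"grip":7,"x":-0.8,"y":-4.4,"z":0,"spin":0},{"grip":7,"x":-0.8,"y":-4.4,"z":0,"spin":0},{"grip":7,"x":-0.7,"y":-3.3,"z":0,"spin":0},{"grip":7,"x":-0.2,"y":-1.6,"z":0,"spin":0},{"grip":7,"x":0,"y":0,"z":0,"spin":0},{"grip":7,"x":0,"y":0,"z":0,"spin":0}]'
python3 - <<'E'
from h import *
im,d,W,s=wrist();print(s["tool_pos"],s["orientation"])
P=hull(sel(W,104,118,(425,500,-45,30)),W,1);print("roll",rect(P),len(P))
P=hull(sel(W,58,70,(460,545,180,295)),W,1);print("pink w",rect(P),len(P))
n="top";im,d=grab(n);W=world(n,d);P=hull(sel(W,58,72,(460,545,180,295)),W);print("pink",rect(P))
E
```

```text
time: 39.2
tool_pos: [503.5, 237.8, 217.9]
orientation: [3.141, -0.0, 1.415]
contact_force: [-0.1, 1.1, -0.3]
finger_gap: 0.821
gripper_force: 0.0
time: 40.1
tool_pos: [459.0, -8.8, 215.7]
orientation: [3.141, -0.0, 1.474]
contact_force: [0.0, 0.2, 0.8]
finger_gap: 0.82
gripper_force: 0.0
[459.01393994  -8.84717675 215.73775669] [ 3.14115457e+00 -2.04551503e-04  1.47385865e+00]
roll (array([457.9,  -9. ]), np.float64(35.7), np.float64(30.6), 84.71) 1728Traceback (most recent call last):
  File "<stdin>", line 4, in <module>
  File "h.py", line 21, in hull
    n,l,s,_=cv2.connectedComponentsWithStats(m);i=1+s[1:,4].argmax();return W[l==i]
                                                    ~~~~~~~~~~~~~~^^
ValueError: attempt to get argmax of an empty sequence
```

```bash
python3 -m handwheel '[{"grip":7,"x":-0.05,"y":0,"z":-2,"spin":0},{"grip":6.6,"x":0,"y":0,"z":-4,"spin":0},{"grip":6.6,"x":0,"y":0,"z":-4,"spin":0},{"grip":6.6,"x":0,"y":0,"z":-4,"spin":0},{"grip":6.6,"x":0,"y":0,"z":-2.2,"spin":0},{"grip":6.6,"x":0,"y":0,"z":-1.1,"spin":0},{"grip":6.6,"x":0,"y":0,"z":0,"spin":0},{"grip":6.6,"x":0,"y":0,"z":0,"spin":0},{"grip":5.5,"x":0,"y":0,"z":0,"spin":0},{"grip":4.2,"x":0,"y":0,"z":0,"spin":0},{"grip":2.8,"x":0,"y":0,"z":0,"spin":0},{"grip":2.8,"x":0,"y":0,"z":0,"spin":0},{"grip":2.8,"x":0,"y":0,"z":0,"spin":0},{"grip":2.8,"x":0,"y":0,"z":0,"spin":0},{"grip":2.8,"x":0,"y":0,"z":0,"spin":0}]'
python3 -m handwheel '[{"grip":2.8,"x":0,"y":0,"z":0.5,"spin":0},{"grip":2.8,"x":0,"y":0,"z":1.5,"spin":0},{"grip":2.8,"x":0,"y":0,"z":3,"spin":0},{"grip":2.8,"x":0,"y":0,"z":4,"spin":0},{"grip":2.8,"x":0,"y":0,"z":3,"spin":0},{"grip":2.8,"x":0,"y":0,"z":2,"spin":0},{"grip":2.8,"x":0.2,"y":1.3,"z":0,"spin":0},{"grip":2.8,"x":0.4,"y":2.5,"z":0,"spin":0},{"grip":2.8,"x":0.6,"y":3.6,"z":0,"spin":0},{"grip":2.8,"x":0.7,"y":4.4,"z":0,"spin":0},{"grip":2.8,"x":0.7,"y":4.4,"z":0,"spin":0},{"grip":2.8,"x":0.7,"y":4.4,"z":0,"spin":0},{"grip":2.8,"x":0.7,"y":4.4,"z":0,"spin":0},{"grip":2.8,"x":0.7,"y":3.7,"z":0,"spin":0},{"grip":2.8,"x":0.5,"y":2.7,"z":0,"spin":0},{"grip":2.8,"x":0.45,"y":1.74,"z":0,"spin":0},{"grip":2.8,"x":0,"y":0,"z":0,"spin":0},{"grip":2.8,"x":0,"y":0,"z":-2,"spin":0},{"grip":2.8,"x":0,"y":0,"z":-4,"spin":0},{"grip":2.8,"x":0,"y":0,"z":-4,"spin":0}]'
python3 -m handwheel '[{"grip":2.8,"x":0,"y":0,"z":-2,"spin":0},{"grip":2.8,"x":0,"y":0,"z":-1,"spin":0},{"grip":2.8,"x":0,"y":0,"z":-0.5,"spin":0},{"grip":2.8,"x":0,"y":0,"z":0,"spin":0},{"grip":2.8,"x":0,"y":0,"z":0,"spin":0}]'
```

```text
time: 41.65
tool_pos: [458.8, -9.0, 43.1]
orientation: [3.14, 0.0, 1.475]
contact_force: [-1.9, 1.4, 13.5]
finger_gap: 0.382
gripper_force: 58.0
time: 43.65
tool_pos: [514.6, 322.2, 81.1]
orientation: [3.141, -0.0, 1.475]
contact_force: [1.1, -0.1, -2.0]
finger_gap: 0.385
gripper_force: 59.7
time: 44.15
tool_pos: [515.5, 322.6, 48.3]
orientation: [3.14, -0.001, 1.475]
contact_force: [-0.9, 0.3, -0.2]
finger_gap: 0.386
gripper_force: 59.6
```

```bash
python3 -m handwheel '[{"grip":2.8,"x":-0.05,"y":0,"z":-0.4,"spin":0},{"grip":2.8,"x":0,"y":0,"z":0,"spin":0},{"grip":3.8,"x":0,"y":0,"z":0,"spin":0},{"grip":4.8,"x":0,"y":0,"z":0,"spin":0},{"grip":6,"x":0,"y":0,"z":0,"spin":0},{"grip":7,"x":0,"y":0,"z":1,"spin":0},{"grip":7,"x":0,"y":0,"z":3,"spin":0},{"grip":7,"x":0,"y":0,"z":4.6,"spin":0},{"grip":7,"x":0,"y":0,"z":4.6,"spin":0},{"grip":7,"x":0,"y":0,"z":4.6,"spin":0},{"grip":7,"x":0,"y":-2,"z":2,"spin":0},{"grip":7,"x":-0.5,"y":-4.4,"z":0,"spin":0},{"grip":7,"x":-0.5,"y":-4.4,"z":0,"spin":0},{"grip":7,"x":-0.5,"y":-4.4,"z":0,"spin":0},{"grip":7,"x":-0.5,"y":-4.4,"z":0,"spin":0},{"grip":7,"x":-0.5,"y":-4.4,"z":0,"spin":0},{"grip":7,"x":-0.5,"y":-4.4,"z":0,"spin":0},{"grip":7,"x":-0.5,"y":-4.4,"z":0,"spin":0},{"grip":7,"x":0,"y":-2,"z":0,"spin":0},{"grip":7,"x":0,"y":0,"z":0,"spin":0}]'
python3 - <<'E'
from h import *
for n in("top","side"):
    im,d=grab(n);save(n+"9",im);W=world(n,d)
    for nm,a in dict(black=(20,36,(380,590,-420,-260)),pink=(58,72,(460,545,180,295)),roll=(104,118,(480,545,290,360)),drop=(90,112,(470,520,110,180))).items():
        try:P=hull(sel(W,*a),W,1);print(n,nm,rect(P),len(P))
        except Exception as e: print(nm,"-")
    if n=="top": save("f9",cv2.resize(im[130:380,90:540],None,fx=1.77,fy=1.77))
E
```

```text
time: 46.15
tool_pos: [479.4, -28.0, 242.0]
orientation: [3.141, 0.001, 1.472]
contact_force: [-0.3, 0.3, 0.3]
finger_gap: 0.817
gripper_force: 0.0
top black (array([ 485.3, -340.5]), np.float64(160.2), np.float64(48.0), -8.16) 1722
top pink (array([504.3, 238.4]), np.float64(85.5), np.float64(51.2), 81.14) 1089
top roll (array([513.6, 321.3]), np.float64(36.9), np.float64(31.2), 88.42) 245
top drop (array([493. , 147.8]), np.float64(12.0), np.float64(11.6), 4.26) 40
side black (array([ 483.8, -339.1]), np.float64(160.3), np.float64(50.1), -7.57) 523
side pink (array([504.6, 238.5]), np.float64(86.6), np.float64(52.3), 80.87) 975
side roll (array([513.7, 324.1]), np.float64(33.6), np.float64(33.3), 33.27) 278
side drop (array([492. , 150.7]), np.float64(11.6), np.float64(9.2), 53.79) 62
```

View pics/f9.png

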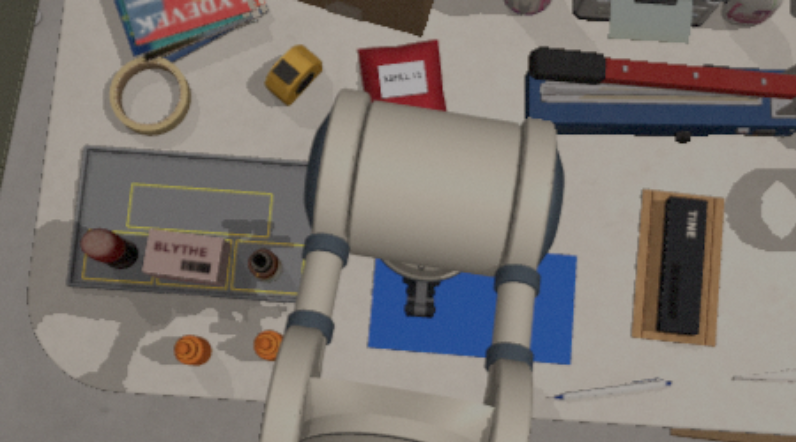

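The black carton lies centred on the board, and the three are back within about 1 mm, with the pink carton the same way round.

```bash
python3 -c "
from station import arm
print(arm.finish_job())"
```

```text
the job is handed in; nothing more can be done
None
```

The job is handed in after about 46 s of robot time: the black carton lies flat and centred lengthwise on the shipping board, and the pink carton (same way round), roll-on and dropper all waited together on the mat and now stand upright within about 1 mm of where they started. I don't have the verdict, since handing in returned none.

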